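# Line up a gate hinge in its welding fixture and hold the pin through both barrels

## Task

Slide the hinge strap on its carriage fully home against the fixture's stop so that the two hinge barrels line up, then take the longest of the three pins from the wooden block and thread it down from above, without forcing it, through the upper barrel and then the lower one. The pin has no head, so finish with the program still holding it there for tacking, square in both barrels with about a centimetre of it showing below the lower barrel. Leave the carriage home and the other pins and loose things on the bench where they are.

Things in the scene. Friction and masses are not known exactly. Their poses are not given: they have to be found in the camera images.
- jig: fixed welding fixture: dark steel base plate 110 x 350 x 10 mm (own x, y, z; y -255 to +95). Origin on the table on the barrels' common axis, z up. An angle plate at y = +60..72 mm (70 mm wide, top 125 mm above the table) carries the lower barrel. The carriage slides along y between two rails on the -y side; a stop block at y = -83..-67 mm, 34 mm high, ends its travel
- carriage (a joint): position of the sliding carriage in m: 0 = fully home against the stop, barrels in line; up to 0.07 = drawn back along the fixture's -y. It drags with about 5 N of friction and stays where it is left. Push it along the fixture's +y to take it home.
- cheeks_top (a point): top centre of the carriage's upright aluminium clamping cheeks: 30 mm wide (fixture x) by 30 mm (fixture y), top 150 mm above the table, sides free down to 40 mm; at fixture y = -135 mm when home. A 6 mm thick steel strap, 115-145 mm above the table, runs out of it along y: 25 mm behind, and forward to the upper barrel. Can be pinched from above across fixture x
- upper_top (a point): centre of the top mouth of the upper hinge barrel, 145 mm above the table; the barrel moves with the carriage; steel tube 26 mm outside, 14.5 mm bore, 30 mm long, vertical, mouth countersunk to 20.5 mm; z up
- upper_bottom (a point): centre of the lower end of the upper barrel, 115 mm above the table
- lower_top (a point): centre of the top mouth of the lower hinge barrel, 85 mm above the table, fixed on the fixture, same tube, bore, length and countersink as the upper one
- lower_bottom (a point): centre of the lower end of the lower barrel, 55 mm above the table; the base plate's top is 45 mm below it; z up
- pin_block: fixed drilled wooden block 190 x 60 x 40 mm (its own x by y by z), origin under its centre; three upright blind holes of 14 mm at x = -60, 0, +60 mm, 30 mm deep, a pin in each in any order
- long_pin: the wanted hinge pin: plain straight steel rod without head, 12 mm thick, 160 mm long, about 0.14 kg, standing upright in the block with its foot 10 mm above the table (top at 170 mm); origin at the centre of its lower end, z along the rod to its top
- long_pin_top (a point): centre of the long pin's upper end
- magnet: triangular welding magnet lying flat, 18 mm thick, bystander
- scissors: scissors with black handles lying flat, about 190 mm long, bystander
- marker: black felt marker lying flat, 140 mm long, bystander
- tape: tape measure in a black case, 72 x 36 x 66 mm, bystander
- hammer: hammer lying flat, bystander
- middle_pin: shorter pin, 12 mm thick, 100 mm long, standing in the block, not wanted; origin at the centre of its lower end
- short_pin: shortest pin, 12 mm thick, 70 mm long, standing in the block, not wanted; origin at the centre of its lower end

How it is judged:
By the outcome, as a careful person would: the job done as asked, in the order asked, and still so for the second after the job is handed in, while the arm keeps its last pose, push and grip.
It also fails if it takes over 59 s, if anything falls off the work surface, if the arm or the gripper's body presses on something with over 40 N, if the wrist force passes 120 N, or if a joint passes its speed limit or range.

## Robot

A 6-joint arm with a two-finger parallel gripper is mounted at the origin on the work surface. World frame = base frame: x ahead of the robot, y to its left, z up, the work surface at z = 0. Lengths are in m, angles in rad, forces in N, time in s.
With the tool pointing down it reaches from about 0.425 to 0.95 m from the base axis. Payload 14.7 kg.
Tool frame: the origin (TCP) lies on the centre line of the jaws, within the pads' length; the fingertips stand 8 mm ahead of it and the grasp point (between the pads) lies 11 mm behind it; z points along the fingers, y is the line along which they close (so a half turn about z gives the same grasp; the last joint's range is limited). The gripper opens to 85 mm and grips with 20 to 120 N. Pads are 22 mm wide; open, the fingers measure 114 mm over their backs; the gripper's body (76 mm by 85 mm) begins 54 mm behind the grasp point. The pads swing forward as they close: fully open they stand 13 mm farther back than shut.
Start: joints at [-1.262, 0.48, 1.596, -0, 1.065, -0.047], TCP at [0.226, -0.609, 0.239] pointing down, gripper open.
Joint ranges: [-2.75, 2.75], [-0.82, 2.05], [0.23, 2.67], [-1.56, 4.7], [0.09, 2.69], [-2.92, 2.92]. Speed limits (rad/s): [1.89, 1.89, 2.39, 3.01, 3.01, 3.01].

## Interface

Orientations are given as a unit quaternion [x, y, z, w].
In Python, from workcell import sensors, read_camera, robot gives the robot as it stands.
- The arm moves only by the tool play_rows, never from a script. Its argument "increments" is one flat list of numbers, 4 for each row, row after row: the shift along the world's x, y, z in cm, then the turn about the world's z in degrees. In form: [tx, ty, tz, yaw, tx, ty, tz, yaw, ...]. A call has 1 to 8 rows; each row is the pose to reach, as a shift and turn from the pose commanded when the call began; what a row does not reach only later rows make up. A row lasts 1/12 s, in which the tool goes at most 41.7 mm and 7.16 degrees, less where a joint would pass 70% of its speed; a pose out of reach is approached as far as the arm can. A call with a gripper value outside its range is refused whole. "fingers" is the closure, from 0 (fully open) to 1 (shut), set as the call begins (left out, the last holds). The fingers move at their own pace and stop on an object; "newtons" is the grip in N (left out, the last holds). Time passes only in rows, so rows that repeat a pose let the fingers close. It gives the time, the measured TCP pose, the force, the opening and the grip force at its end, in the units of the state.
- sensors.observe(): the state, without advancing time (a new reading comes with each control period).
- read_camera(name): name is "side" or "top"; returns a dict with "color" (480x640x3 uint8, blue, green, red), "depth" (480x640 float32, m along the optical axis (not along the pixel's ray), 0 where there is no reading), "fx", "fy", "cx", "cy" (pixels), "rvec" (rotation vector, rad) and "tvec" (3), from world to camera coordinates, as OpenCV has them. Camera axes: x right, y down, z forward; pixel columns grow to the right and rows downward; lengths in m; the calibration is good to about 2 mm. A picture is of the moment at which its call begins.
- robot.finish_job(): hands the job in; it is judged then, once.
The state is a dict: "time": time; "joint_positions": joint angles; "qvel": joint speeds; "joint_torque": joint torques, N m; "ee_pos": TCP position; "tcp_rot": TCP orientation; "wrist_force": force on the tool from outside, world axes, zero at the start; "torque": the same for the moment, N m; "width": finger opening in m; "grasp_force": force on a finger pad.
Only numpy, scipy, OpenCV 4.12 (cv2) and the standard library are available. Lean on these libraries where they do the work, as an engineer would, in place of code of your own. Each camera call takes 0.05 s, during which the arm holds its last target. There are 200 camera calls.

## Working session

There is one attempt and no reset: what is moved stays moved. The work goes in short steps, Python scripts to look and compute and a tool call to move; the robot and the scene stay as the last step left them, time stands still between calls to the robot, and variables do not carry over. Pictures are saved under pics/ and viewed, at most 10 in all, crops included, and the job is handed in when it is done.

Besides the shell and the picture viewer there is one more tool, called after "Emit:" by a JSON object that holds its "name" and its "arguments". play_rows: Moves the arm, as the interface text tells. Its arguments: {"type":"object","properties":{"increments":{"type":"array","items":{"type":"number"}},"fingers":{"type":"number"},"newtons":{"type":"number"}},"required":["increments"]}

```bash
mkdir -p pics; cat > h.py <<'E'
import numpy as np, cv2
from workcell import sensors, read_camera, robot
def cam(n):
    c=read_camera(n); c['R']=cv2.Rodrigues(np.array(c['rvec'],float))[0]; c['t']=np.array(c['tvec'],float).ravel(); return c
def cloud(c):
    v,u=np.mgrid[:480,:640]; d=c['depth']
    p=np.stack([(u-c['cx'])/c['fx']*d,(v-c['cy'])/c['fy']*d,d],-1)
    return (p-c['t'])@c['R']
def ray(c,u,v,z):
    d=c['R'].T@np.array([(u-c['cx'])/c['fx'],(v-c['cy'])/c['fy'],1]); o=-c['R'].T@c['t']
    return o+d*(z-o[2])/d[2]
def proj(c,p):
    q=c['R']@np.array(p)+c['t']; return c['fx']*q[0]/q[2]+c['cx'],c['fy']*q[1]/q[2]+c['cy']
E
python3 - <<'E'
from h import *
for n in('top','side'):
    c=cam(n); cv2.imwrite(f'pics/{n}0.png',c['color']); np.savez(f'{n}0.npz',P=cloud(c),**c)
    print(n,-c['R'].T@c['t'],c['R'][2],c['fx'])
print(sensors.observe())
E
```

```text
top [0.31020853 0.01163163 1.32524116] [ 0.19935595  0.00186685 -0.97992536] 592.5295716634989
side [0.13118171 0.56252925 0.56389458] [ 0.51937041 -0.65214856 -0.55222878] 439.06722468862023
{'time': 0.1, 'joint_positions': array([-1.26158762e+00,  4.80735910e-01,  1.59683356e+00,  3.99823745e-08,
        1.06510282e+00, -4.66255955e-02]), 'qvel': array([ 0.00045108, -0.00120749, -0.00028707, -0.0015405 , -0.00095581,
        0.00051209]), 'joint_torque': array([ 1.23200291e-03, -9.52259445e+01, -4.31040215e+01, -1.49301177e-04,
        5.26729142e-03,  4.21602738e-05]), 'ee_pos': array([ 0.22633255, -0.60892415,  0.23874966]), 'tcp_rot': array([ 9.84214308e-01,  1.76979955e-01, -7.06527461e-05, -5.35174206e-04]), 'wrist_force': array([-0.72684641, -0.79144706, -0.74511583]), 'torque': array([ 0.00238639,  0.0319427 , -0.02377406]), 'grasp_force': 0.0, 'width': 0.08534244467408661}
```

View pics/top0.png

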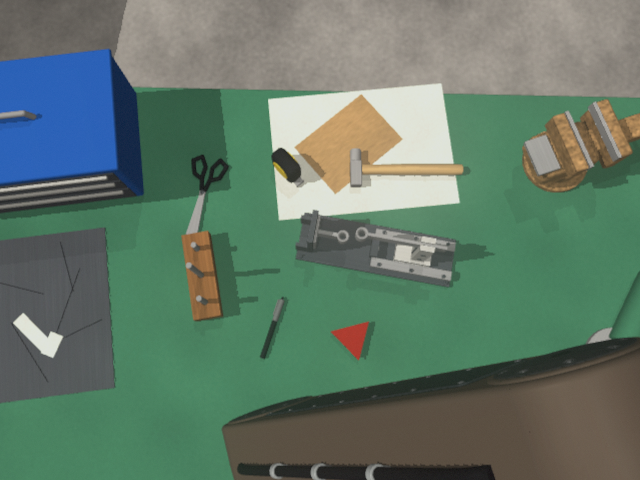

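View pics/side0.png

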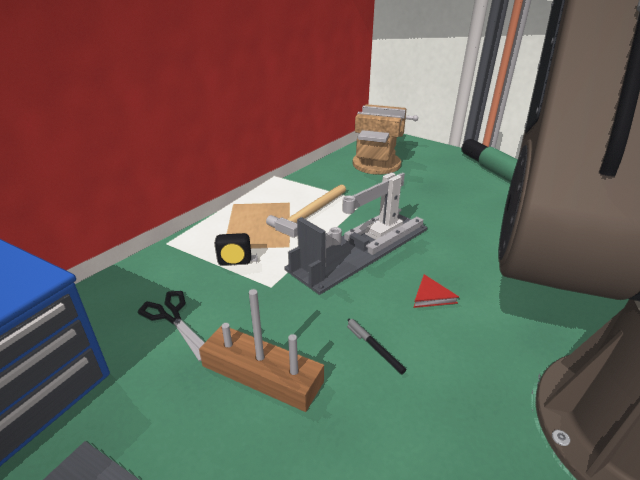

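The top view shows the block at about (200,275), with pins at (193,245), (189,267) and (199,299). It also shows the jig with its plate at (312,232), lower ring at (342,236), upper ring at (362,233) and cheeks near (427,245). The side view shows the long pin in the middle hole, running from top (254,292) to foot (260,360).

```bash
python3 - <<'E'
from h import *
for n in('top','side'):
    f=np.load(f'{n}0.npz'); P=f['P']; d=f['depth']
    v,u=np.mgrid[:480,:640]
    reach=(d>0)&(P[...,0]>0.3)&(P[...,0]<.95)&(abs(P[...,1])<.5)
    def comps(lo,hi,tag):
        m=(reach&(P[...,2]>lo)&(P[...,2]<hi)).astype(np.uint8)
        k,l=cv2.connectedComponents(m)
        for i in range(1,k):
            q=P[l==i]
            if len(q)<6: continue
            r=cv2.minAreaRect(q[:,:2].astype(np.float32)*1000)
            print(n,tag,len(q),'uv',u[l==i].mean().round(1),v[l==i].mean().round(1),'mean',(q.mean(0)*1000).round(1),'rect',np.round(r[0],1),np.round(r[1],1),round(r[2],1))
    comps(.158,.18,'pin'); comps(.141,.156,'cheek/upper'); comps(.118,.13,'plate'); comps(.08,.115,'80-115'); comps(.034,.046,'block'); 
    if n=='top': comps(.006,.014,'base')
E
```

```text
top pin 638 uv 107.3 144.5 mean [736.9 437.7 171.4] rect [780.2 429.7] [ 87.2 279.8] 78.4
top pin 39 uv 557.2 121.2 mean [ 812.7 -494.5  160.1] rect [ 811.2 -494.7] [27.9 13.3] 10.1
top pin 9 uv 559.2 130.8 mean [ 791.9 -497.8  159.1] rect [ 792.4 -497.4] [ 4. 11.] 89.4
top pin 34 uv 188.6 265.8 mean [488.4 255.8 167.8] rect [488.4 256.1] [11.3 10.6] 66.0
top cheek/upper 182 uv 119.7 109.8 mean [822.7 427.3 148.3] rect [825.  427.8] [206.3   3.2] 8.7
top cheek/upper 81 uv 554.4 127.4 mean [ 803.6 -492.6  149. ] rect [ 802.5 -493.2] [45.4  7.2] 13.1
top cheek/upper 108 uv 114.5 175.0 mean [678.  425.4 147.9] rect [677.  431.7] [35.4 87.6] 42.2
top cheek/upper 11 uv 83.7 183.4 mean [659.  488.  146.6] rect [658.6 488.2] [ 2.8 15.7] 6.8
top cheek/upper 485 uv 408.0 241.5 mean [ 551.6 -181.5  145.8] rect [ 553.  -167.1] [185.8  31.7] 82.1
top cheek/upper 10 uv 192.1 268.8 mean [485.7 253.1 146. ] rect [486.3 252.8] [3.7 9.9] 55.8
top plate 123 uv 122.8 106.9 mean [840.1 429.8 123.5] rect [842.  430.3] [168.7   3.2] 8.9
top plate 53 uv 549.3 131.4 mean [ 804.7 -492.   123.4] rect [ 804.2 
[... 7562 characters left out ...]
3.8 -128.7   34.8] rect [ 573.5 -129.4] [ 9.5 19.1] 19.8
side block 9 uv 359.9 236.8 mean [ 560.3 -129.1   34.6] rect [ 561.  -127.1] [ 6.8 15.4] 8.2
side block 13 uv 364.3 239.5 mean [ 546.3 -125.2   35. ] rect [ 547.8 -125.6] [12.9 13.7] 64.0
side block 170 uv 232.2 251.5 mean [733.8  87.7  40. ] rect [736.3  86.7] [71.6 14.3] 42.3
side block 106 uv 299.1 259.0 mean [607.   22.5  40.1] rect [605.2  19.1] [50.1 23.4] 27.5
side block 87 uv 316.5 271.3 mean [554.3  32.2  40. ] rect [554.9  27.2] [44.6  9.7] 77.6
side block 3633 uv 263.0 361.2 mean [481.5 257.7  39.8] rect [490.2 254.5] [191.4  63.4] 11.2
side block 436 uv 74.3 383.7 mean [665.7 455.9  40. ] rect [665.7 451.7] [ 7.7 97.2] 11.0
```

```bash
python3 - <<'E'
import cv2
a=cv2.imread('pics/top0.png')
x=cv2.resize(a[200:300,290:470],None,fx=4.4,fy=4.4,interpolation=cv2.INTER_CUBIC)
cv2.imwrite('pics/c1.png',x)
E
```

```text
(no output)
```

View pics/c1.png

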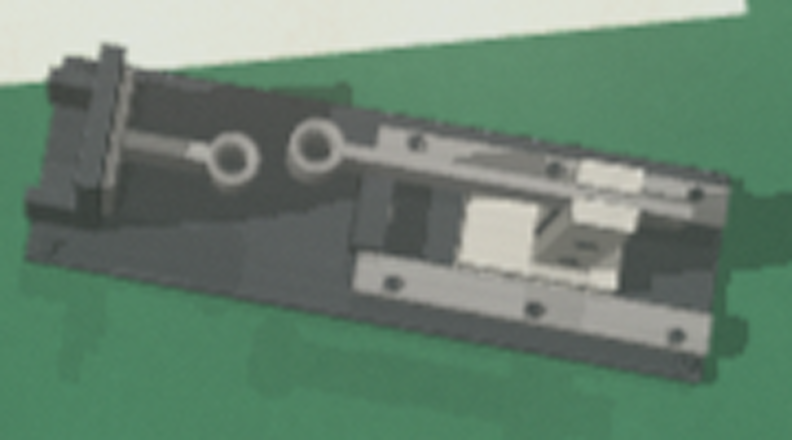

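The crop shows the lower ring at (343.2,235.9), the upper ring at (362.0,232.7) and the cheeks at about (428,244). Next I'll fit the rings and cast them onto their planes.

```bash
python3 - <<'E'
from h import *
T={k:v for k,v in np.load('top0.npz').items()}
S={k:v for k,v in np.load('side0.npz').items()}
lo=ray(T,343.2,235.9,.085); up=ray(T,362,232.7,.145)
print('ring low',lo,'up',up)
a=np.deg2rad(80.1); fy=np.array([np.cos(a),np.sin(a)]); fx=np.array([fy[1],-fy[0]])
for n,o in(('base',np.array([.559,-.1302])+.08*fy),('plate',np.array([.5839,.0137])-.066*fy)): print(n,o)
o=np.array([.5726,-.0514])
for p in(lo,up): print('fix',(p[:2]-o)@fx,(p[:2]-o)@fy)
for n,C in(('top',T),('side',S)):
    P=C['P']; q=P[(P[...,2]>.147)&(P[...,2]<.156)&(abs(P[...,0]-.545)<.04)&(abs(P[...,1]+.22)<.04)]
    r=cv2.minAreaRect(q[:,:2].astype(np.float32)); print(n,'cheek',len(q),r,q[:,2].mean(), (np.array(r[0])-o)@fx,(np.array(r[0])-o)@fy)
    print(n,'pin top ->', proj(C,[.488,.2562,.17]),'low',proj(C,[*o,.085]))
E
```

```text
ring low [ 0.57307921 -0.05300008  0.085     ] up [ 0.56789066 -0.08811243  0.145     ]
base [ 0.57275433 -0.05139125]
plate [ 0.57255268 -0.05131722]
fix 0.0007471756917307083 -0.00149385867087897
fix 0.0016727186217162765 -0.03697542539949391
top cheek 147 ((0.5453413128852844, -0.22277751564979553), (0.07168175280094147, 0.02964044362306595), 85.72525024414062) 0.14939432511451267 0.0026119951783485276 -0.17351215051028027
top pin top -> (np.float64(188.21694732397546), np.float64(265.7770929484596)) low (np.float64(342.44957291302427), np.float64(236.10266924831032))
side cheek 94 ((0.5469586253166199, -0.21148836612701416), (0.05157746002078056, 0.031089792028069496), 82.95191955566406) 0.14950174380882345 0.0022642914173916016 -0.1621130409598424
side pin top -> (np.float64(252.62365072620418), np.float64(293.09345315371286)) low (np.float64(334.85736697575146), np.float64(230.48522564319646))
```

Emit:
{"name": "play_rows", "arguments": {"increments": [2, 3, 1, 7, 5, 6, 1, 14, 8, 9, 1, 21, 11, 12.5, 1, 28, 14, 16, 1, 35, 17, 19.5, 1, 42, 20, 23, 1, 49, 23, 26, 1, 56], "fingers": 0}}

```text
time: 0.77
ee_pos: [0.4433, -0.3617, 0.2492]
tcp_rot: [0.784, 0.621, -0.0, -0.0]
wrist_force: [1.6, -0.8, 0.5]
width: 0.0853
grasp_force: 0.0
```

Emit:
{"name": "play_rows", "arguments": {"increments": [2.5, 3.3, 0, 1.5, 5, 6.6, 0, 3, 7, 10, 0, 3.7, 8.8, 12.7, 0, 3.7, 8.8, 12.7, -3.5, 3.7, 8.8, 12.7, -6.5, 3.7, 8.8, 12.7, -6.5, 3.7, 8.8, 12.7, -6.5, 3.7]}}

```text
time: 1.43
ee_pos: [0.5297, -0.2362, 0.1834]
tcp_rot: [0.766, 0.643, -0.001, -0.002]
wrist_force: [-0.1, -0.0, 0.2]
width: 0.0855
grasp_force: 0.0
```

```bash
python3 - <<'E'
from h import *
c=cam('side'); cv2.imwrite('pics/s1.png',cv2.resize(c['color'][100:300,260:500],None,fx=3,fy=3))
E
```

```text
(no output)
```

View pics/s1.png

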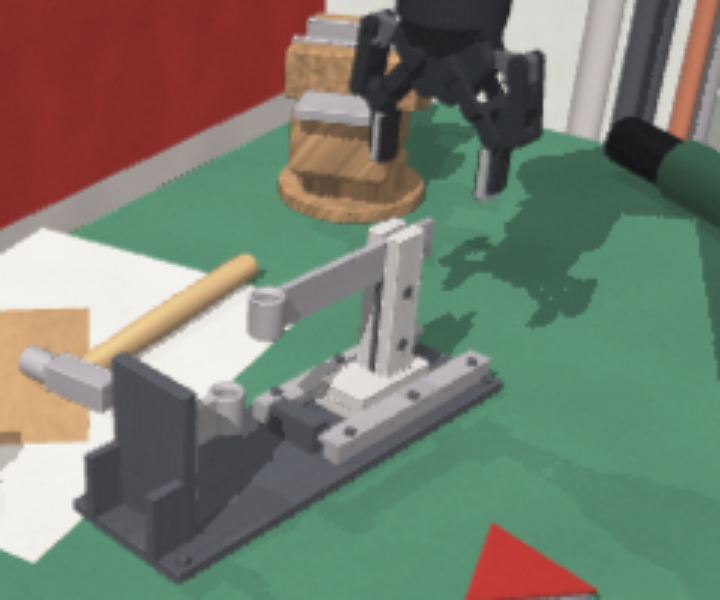

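The fingers (at about (385,150) and (490,185) in the crop) straddle the line of the cheeks (400,230), slightly behind it. I'll let the arm settle first.

Emit:
{"name": "play_rows", "arguments": {"increments": [0, 0, 0, 0, 0, 0, 0, 0]}}

```text
time: 1.65
ee_pos: [0.5314, -0.2376, 0.186]
tcp_rot: [0.766, 0.643, 0.001, 0.001]
wrist_force: [0.8, -0.9, 0.1]
width: 0.0854
grasp_force: 0.0
```

Emit:
{"name": "play_rows", "arguments": {"increments": [0.7, 0.8, 0, 0, 1.3, 1.6, 0, 0, 1.3, 1.6, 0, 0, 1.3, 1.6, -2, 0, 1.3, 1.6, -4, 0, 1.3, 1.6, -5.8, 0, 1.3, 1.6, -5.8, 0, 1.3, 1.6, -5.8, 0]}}

```text
time: 2.32
ee_pos: [0.5434, -0.2203, 0.126]
tcp_rot: [0.765, 0.644, -0.0, -0.001]
wrist_force: [0.5, -0.2, 0.1]
width: 0.0854
grasp_force: 0.0
```

Emit:
{"name": "play_rows", "arguments": {"increments": [0, 0, 0, 0, 0, 0, 0, 0, 0, 0, 0, 0, 0, 0, 0, 0, 0, 0, 0, 0, 0, 0, 0, 0], "fingers": 1, "newtons": 25}}

```text
time: 2.82
ee_pos: [0.5471, -0.2219, 0.128]
tcp_rot: [0.766, 0.643, 0.002, 0.003]
wrist_force: [14.8, 0.1, 1.7]
width: 0.0296
grasp_force: 34.3
```

Emit:
{"name": "play_rows", "arguments": {"increments": [0.2, 0, 0, 0, 0.4, 0.5, 0, 0, 0.5, 1, 0, 0, 0.6, 1.5, 0, 0, 0.7, 2, 0, 0, 0.8, 2.5, 0, 0, 0.9, 3, 0, 0, 0.9, 3, 0, 0]}}

```text
time: 3.48
ee_pos: [0.5524, -0.1903, 0.1278]
tcp_rot: [0.765, 0.644, -0.0, 0.0]
wrist_force: [-9.3, 4.9, 23.8]
width: 0.0297
grasp_force: 35.7
```

Emit:
{"name": "play_rows", "arguments": {"increments": [0, 0.2, 0, 0, 0, 0.2, 0, 0, 0, 0.2, 0, 0]}}

```text
time: 3.73
ee_pos: [0.5526, -0.1889, 0.1278]
tcp_rot: [0.765, 0.644, 0.0, 0.0]
wrist_force: [-8.2, 2.0, 21.7]
width: 0.0296
grasp_force: 35.6
```

Emit:
{"name": "play_rows", "arguments": {"increments": [-0.1, 0.1, 0.1, 0, -0.1, 0.3, 0.2, 0, -0.1, 0.3, 0.2, 0]}}

```text
time: 3.98
ee_pos: [0.5529, -0.1862, 0.1281]
tcp_rot: [0.765, 0.643, 0.001, 0.001]
wrist_force: [10.6, -4.3, -19.6]
width: 0.0298
grasp_force: 31.2
```

Emit:
{"name": "play_rows", "arguments": {"increments": [0, 0.1, 0, 0, 0, 0.3, 0, 0, 0, 0.4, 0, 0, 0, 0.4, 0, 0]}}

```text
time: 4.32
ee_pos: [0.5532, -0.1848, 0.1283]
tcp_rot: [0.765, 0.644, -0.0, 0.003]
wrist_force: [7.1, -28.8, -21.5]
width: 0.0297
grasp_force: 30.5
```

Emit:
{"name": "play_rows", "arguments": {"increments": [0, -0.1, -0.1, 0, 0, -0.1, -0.1, 0]}}

```text
time: 4.48
ee_pos: [0.5532, -0.1849, 0.1282]
tcp_rot: [0.765, 0.644, 0.0, 0.002]
wrist_force: [3.1, -17.4, -0.9]
width: 0.0298
grasp_force: 32.9
```

Emit:
{"name": "play_rows", "arguments": {"increments": [0, 0, 0, 0, 0, 0, 0, 0, 0, 0, 0, 0, 0, 0, 0, 0, 0, 0, 0, 0, 0, 0, 4, 0, 0, 0, 8, 0, 0, 0, 12, 0], "fingers": 0}}

```text
time: 5.15
ee_pos: [0.551, -0.1823, 0.2483]
tcp_rot: [0.766, 0.643, -0.0, -0.001]
wrist_force: [2.2, -1.2, 1.5]
width: 0.0851
grasp_force: 0.0
```

Emit:
{"name": "play_rows", "arguments": {"increments": [0, 4, 2, 7, 0, 8, 3, 14, 0, 12, 3, 21, -1, 16, 3, 28, -2, 20, 3, 35, -3, 24, 3, 35, -4, 28, 3, 35, -4, 28, 3, 35]}}

```text
time: 5.82
ee_pos: [0.5095, 0.1031, 0.2774]
tcp_rot: [0.535, 0.845, 0.001, -0.001]
wrist_force: [0.8, -0.9, -0.4]
width: 0.0853
grasp_force: 0.0
```

```bash
python3 - <<'E'
from h import *
o=np.array([.573,-.052]); a=np.deg2rad(80.1); fy=np.array([np.cos(a),np.sin(a)]); fx=np.array([fy[1],-fy[0]])
for n in('top','side'):
    c=cam(n); P=cloud(c); im=c['color']
    if n=='top': A=cv2.resize(im[205:275,290:470],None,fx=4.4,fy=4.4,interpolation=cv2.INTER_CUBIC)
    else: B=cv2.resize(im[160:290,270:450],None,fx=4.4,fy=4.4,interpolation=cv2.INTER_CUBIC)[:280]
    q=P[(P[...,2]>.138)&(P[...,2]<.156)&(abs(P[...,0]-.56)<.06)&(P[...,1]<-.02)&(P[...,1]>-.27)][:,:2]-o
    s=q@fy; t=q@fx; print(n,'y range',np.percentile(s,[0,1,99,100]),'x',np.median(t))
    m=s>-.0135-.0; r=(s>-.02); print(cv2.minEnclosingCircle(np.c_[t,s][r].astype(np.float32)))
cv2.imwrite('pics/b2.png',np.vstack([A,B]))
print(sensors.observe()['ee_pos'])
E
```

```text
top y range [-0.17419815 -0.17021471  0.01155964  0.01334691] x 0.0009710569659508774
((0.0006761308177374303, -0.003339574206620455), 0.01683076098561287)
side y range [-0.17711537 -0.17316245  0.01082276  0.012015  ] x -0.00021668293273592417
((0.00025564859970472753, -0.0036921377759426832), 0.015952998772263527)
[0.51112751 0.09891541 0.27740196]
```

View pics/b2.png

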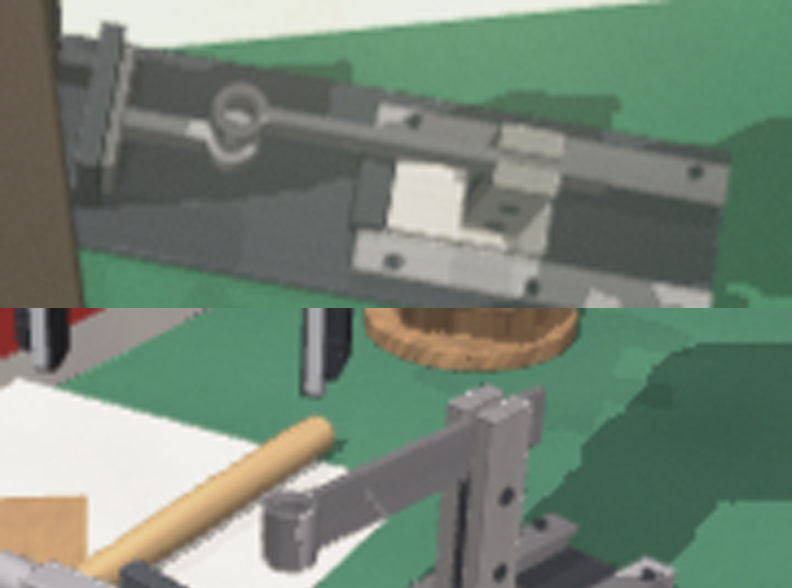

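The carriage is home: the strap spans -175 to +13 mm, the upper ring at (240,110) in the crop sits over the lower one, and the slide touches the stop. Now for the pin.

Emit:
{"name": "play_rows", "arguments": {"increments": [-0.5, 4, 0, 0, -1, 8, 0, 0, -1.6, 12, 0, 0, -2.3, 15.7, 0, 0, -2.3, 15.7, 0, 0, -2.3, 15.7, 0, 0, -2.3, 15.7, 0, 0]}}

```text
time: 6.5
ee_pos: [0.4891, 0.2533, 0.2771]
tcp_rot: [0.537, 0.844, -0.0, 0.0]
wrist_force: [0.6, -0.7, -0.3]
width: 0.0854
grasp_force: 0.0
```

Emit:
{"name": "play_rows", "arguments": {"increments": [0, 0, 0, 0]}}

```text
time: 6.58
ee_pos: [0.4892, 0.2528, 0.2772]
tcp_rot: [0.537, 0.843, -0.0, 0.0]
wrist_force: [0.3, -0.4, 1.0]
width: 0.0854
grasp_force: 0.0
```

Emit:
{"name": "play_rows", "arguments": {"increments": [-0.1, 0.3, -3, 0, -0.1, 0.3, -6, 0, -0.1, 0.3, -9, 0, -0.1, 0.3, -12, 0, -0.1, 0.3, -14.3, 0, -0.1, 0.3, -14.3, 0, -0.1, 0.3, -14.3, 0]}}

```text
time: 7.17
ee_pos: [0.4876, 0.2558, 0.1339]
tcp_rot: [0.537, 0.843, -0.001, -0.001]
wrist_force: [1.3, -0.3, 0.6]
width: 0.0853
grasp_force: 0.0
```

Emit:
{"name": "play_rows", "arguments": {"increments": [0, 0, 0, 0, 0, 0, 0, 0, 0, 0, 0, 0, 0, 0, 0, 0, 0, 0, 0, 0, 0, 0, 0, 0, 0, 0, 0, 0, 0, 0, 0, 0], "fingers": 1, "newtons": 40}}

```text
time: 7.83
ee_pos: [0.4882, 0.2576, 0.1348]
tcp_rot: [0.537, 0.844, 0.001, 0.0]
wrist_force: [0.9, -0.2, 7.2]
width: 0.0108
grasp_force: 39.1
```

Emit:
{"name": "play_rows", "arguments": {"increments": [0, 0, 1, 0, 0, 0, 2, 0, 0, 0, 4, 0, 0, 0, 7, 0, 0, 0, 10, 0, 0, 0, 13, 0, 0, 0, 16, 0, 0, 0, 18, 0]}}

```text
time: 8.5
ee_pos: [0.4878, 0.2574, 0.3182]
tcp_rot: [0.537, 0.844, 0.001, 0.001]
wrist_force: [0.4, 0.7, -0.4]
width: 0.0109
grasp_force: 39.3
```

Emit:
{"name": "play_rows", "arguments": {"increments": [1, -4, 0, 0, 2, -8, 0, 0, 3, -12, 0, 0, 4, -16, 0, 0, 5, -20, 0, 0, 6, -22, 0, 0, 6, -22, 0, 0]}}

```text
time: 9.08
ee_pos: [0.5487, 0.0332, 0.3152]
tcp_rot: [0.538, 0.843, -0.0, 0.001]
wrist_force: [-0.4, 0.3, -1.9]
width: 0.0112
grasp_force: 39.3
```

Emit:
{"name": "play_rows", "arguments": {"increments": [0, 0, 0, 0, 0, 0, 0, 0]}}

```text
time: 9.25
ee_pos: [0.5472, 0.0375, 0.3147]
tcp_rot: [0.537, 0.844, 0.0, -0.0]
wrist_force: [-0.4, 0.2, -2.0]
width: 0.0111
grasp_force: 39.3
```

```bash
python3 - <<'E'
from h import *
c=cam('side'); print(sensors.observe()); np.savez('side1.npz',P=cloud(c),**c)
im=c['color'][60:300,220:460]; cv2.imwrite('pics/s3.png',cv2.resize(im,None,fx=2.5,fy=2.5,interpolation=cv2.INTER_CUBIC))
t=cam('top'); np.savez('top1.npz',P=cloud(t),**t); cv2.imwrite('pics/t3.png',t['color'])
E
```

```text
{'time': 9.3, 'joint_positions': array([ 1.38737985e-02,  2.65981353e-01,  1.73512509e+00,  2.80655614e-04,
        1.14073866e+00, -4.24548921e-01]), 'qvel': array([ 0.0148456 ,  0.00151128,  0.00138021, -0.00154609, -0.00431164,
       -0.00192642]), 'joint_torque': array([-1.61085539e+00, -7.50241828e+01, -4.57543516e+01, -8.80017970e-02,
        1.25985278e-02, -1.24366209e-02]), 'ee_pos': array([0.54714575, 0.03798718, 0.31466232]), 'tcp_rot': array([ 5.36467180e-01,  8.43921165e-01,  3.74994448e-05, -1.75481158e-04]), 'wrist_force': array([ 0.05235263,  0.95942211, -1.61472421]), 'torque': array([ 0.02173623,  0.01516986, -0.01297504]), 'grasp_force': 39.264004826545715, 'width': 0.011057120801910812}
```

View pics/s3.png

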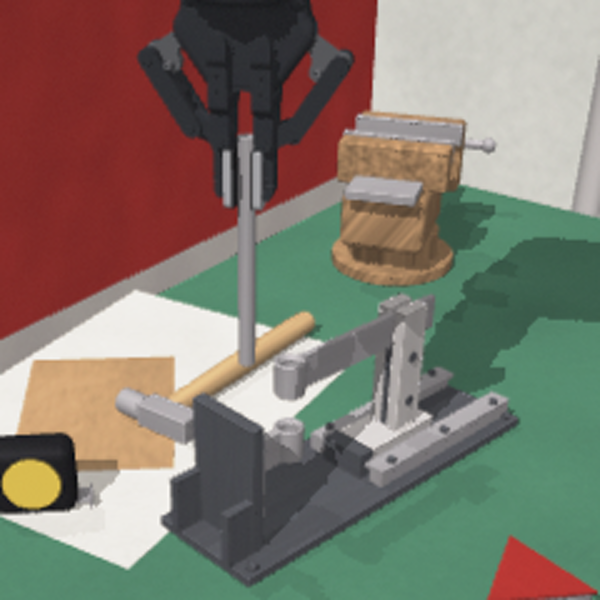

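The side view shows the pin upright in the jaws, running from top (246,140) to foot (248,363) in the crop, with the upper mouth near (288,362). I'll measure the pin axis and the barrel axis in both cameras.

```bash
cat > m.py <<'E'
from h import *
def pin(c,P,e,zlo,zhi):
    # axis points from midpoint of visible half cylinder, pushed back pi/4 r
    o=-c['R'].T@c['t']; out=[]
    for z0 in np.arange(zlo,zhi,.015):
        q=P[(np.hypot(P[...,0]-e[0],P[...,1]-e[1])<.016)&(P[...,2]>z0)&(P[...,2]<z0+.015)]
        if len(q)<8: continue
        m=q.mean(0); h=(m-o)[:2]; h/=np.hypot(*h); out.append([*(m[:2]+h*.0047),m[2],len(q)])
    return np.array(out)
E
python3 - <<'E'
from m import *
e=[.5471,.038]
for n in('side','top'):
    c={k:v for k,v in np.load(f'{n}1.npz').items()}; P=c['P']
    r=pin(c,P,e,.17,.30); print(n); print(r.round(4))
    # upper mouth: points z .141-.149 near barrel
    q=P[(np.hypot(P[...,0]-.574,P[...,1]+.052)<.018)&(P[...,2]>.141)&(P[...,2]<.150)]
    print('mouth',len(q),cv2.minEnclosingCircle(q[:,:2].astype(np.float32)))
c={k:v for k,v in np.load('side1.npz').items()}; print('side mouth ray',ray(c,335.2,204.8,.145))
t={k:v for k,v in np.load('top0.npz').items()}; print('top mouth ray',ray(t,344.5,230,.145))
# top intensity ring: dark bore centroid
for f,col in(('top0',None),('top1',None)):
    t=np.load(f+'.npz'); g=cv2.cvtColor(t['color'],cv2.COLOR_BGR2GRAY); print(g[222:240,334:356] if f=='top1' else '')
E
```

```text
side
[[5.486e-01 3.390e-02 1.955e-01 3.300e+01]
 [5.488e-01 3.380e-02 2.075e-01 5.400e+01]
 [5.484e-01 3.410e-02 2.224e-01 5.200e+01]
 [5.485e-01 3.400e-02 2.371e-01 5.700e+01]
 [5.482e-01 3.440e-02 2.524e-01 5.800e+01]
 [5.483e-01 3.390e-02 2.677e-01 6.300e+01]
 [5.484e-01 3.400e-02 2.826e-01 5.500e+01]
 [5.481e-01 3.410e-02 2.970e-01 6.100e+01]]
mouth 75 ((0.572782576084137, -0.054520782083272934), 0.014830175787210464)
top
[]
mouth 0 ((0.0, 0.0), 0.0)
side mouth ray [ 0.5725447 -0.0506028  0.145    ]
top mouth ray [ 0.57272187 -0.05238472  0.145     ]

[[ 77  77  80  79  79  80  99 105 100 100 100 101 100 100 101 102 101 100
  103 103 103 103]
 [ 79  78  80  78  79  80  94 103 102  98  99 100 102 100 100 102 102 101
  102 103 103 102]
 [ 76  79  78  78  78  79  90 101 100  99 101 101 100 100 101 102 101 101
  100 101 103 103]
 [ 76  77  79  80  78  78  89 102  99  99  99 100 101 100 101 100 102 103
  102 101 102 104]
 [ 77  78  78  78  80  77  88 101 100 100  99 101 100 100 100 102 101 101
  102 102 103 102]
 [ 77  74  78  79  79  81  88  99 101 100  99 101 100 101 101 101 102 100
[... 436 characters left out ...]
9  99  99 101 101 101 101 100
  100 100 102 101]
 [195 121  73  77  79  79  83  99 103 100  99 101 100 102 100 101 100 100
   99 101 100 101]
 [195 123  73  78  78  79  82 101 102 100  98  99  98  99 100 100 102 100
  101 101 101 101]
 [181 116  72  78  78  79  82  99 101 100 100  99  99 100 101  99 101 101
  100 100 102  99]
 [137  96  73  78  78  78  80  98 101  99  98  99 100 100 100 101 100 101
  100 100 100 102]
 [ 95  72  72  77  78  77  80  99 103  99  98  98 101  99 100 101  99 100
  101 102 101 100]
 [ 93  70  73  77  78  77  80  98 101 100 100  99 102 100 101  98 100 101
  100 100  99 101]
 [ 86  69  74  79  77  77  79  97 101  99 100  99  99 100 101  99  99 100
  100 100 101 100]]
```

```bash
cat >> m.py <<'E'
from scipy.optimize import least_squares
a=np.deg2rad(80.1); fy=np.array([np.cos(a),np.sin(a)]); fx=np.array([fy[1],-fy[0]])
def circ(P,c0,r,zlo,zhi,ylo=-9,yhi=9):
    q=P[(P[...,2]>zlo)&(P[...,2]<zhi)]; d=q[:,:2]-c0; s=d@fy
    q=q[(np.hypot(*d.T)<r+.008)&(s>ylo)&(s<yhi)][:,:2]
    f=least_squares(lambda p:np.hypot(*(q-p).T)-r,c0,loss='soft_l1',f_scale=.0005)
    return f.x,len(q),np.abs(f.fun).mean()
E
python3 - <<'E'
from m import *
for n in('side1','side0'):
    P=np.load(n+'.npz')['P']; print(n)
    if n=='side1':
        for z in(.195,.23,.26): print('pin',circ(P,np.array([.548,.034]),.006,z,z+.03))
        print('up',circ(P,np.array([.572,-.054]),.013,.118,.141,ylo=-.004))
    print('low',circ(P,np.array([.572,-.054]),.013,.058,.082,yhi=.004))
    if n=='side0': print('pin blk',circ(P,np.array([.489,.255]),.006,.12,.165))
c={k:v for k,v in np.load('side1.npz').items()}
print('base edges fit: plate top', ray(c,335.2,204.8,.145))
E
```

```text
side1
pin (array([0.54826038, 0.03369271]), 108, np.float64(0.0006652664609265784))
pin (array([0.54788748, 0.03395288]), 115, np.float64(0.0007567880370556535))
pin (array([0.5483272 , 0.03361254]), 118, np.float64(0.0006869100094120469))
up (array([ 0.57428084, -0.05405001]), 134, np.float64(0.0010634876126046787))
low (array([ 0.57362448, -0.04825343]), 53, np.float64(0.0015595777888429813))
side0
low (array([ 0.57407824, -0.04819511]), 50, np.float64(0.0015303633730098796))
pin blk (array([0.49046183, 0.25422243]), 207, np.float64(0.0004773689865603418))
base edges fit: plate top [ 0.5725447 -0.0506028  0.145    ]
```

Emit:
{"name": "play_rows", "arguments": {"increments": [1, -3, 0, 0, 2, -6, 0, 0, 2.6, -8.7, -0.5, 0, 2.6, -8.7, -1.5, 0, 2.6, -8.7, -2.2, 0, 2.6, -8.7, -2.2, 0, 2.6, -8.7, -2.2, 0]}}

```text
time: 9.93
ee_pos: [0.5731, -0.0484, 0.292]
tcp_rot: [0.536, 0.844, -0.0, -0.001]
wrist_force: [0.8, 0.7, -0.5]
width: 0.0109
grasp_force: 39.3
```

Emit:
{"name": "play_rows", "arguments": {"increments": [0, 0, 0, 0, 0, 0, 0, 0]}}

```text
time: 10.1
ee_pos: [0.5738, -0.0488, 0.2929]
tcp_rot: [0.536, 0.844, 0.0, 0.0]
wrist_force: [0.6, 0.0, -1.3]
width: 0.0108
grasp_force: 39.3
```

```bash
python3 - <<'E'
from m import *
c=cam('side'); P=cloud(c); e=sensors.observe()['ee_pos']; print(e); np.savez('side2.npz',P=P,**c)
for z in(.17,.20,.23): print('pin',circ(P,e[:2]+[.001,-.004],.006,z,z+.03))
print('up',circ(P,np.array([.573,-.053]),.013,.118,.141,ylo=-.004))
im=c['color'][110:230,280:420]; cv2.imwrite('pics/s4.png',cv2.resize(im,None,fx=5,fy=5,interpolation=cv2.INTER_CUBIC))
E
```

```text
[ 0.5737965  -0.04899874  0.29285603]
pin (array([ 0.57506908, -0.05247454]), 90, np.float64(0.0007034423941766581))
pin (array([ 0.57465169, -0.05266481]), 90, np.float64(0.0009358384462475997))
pin (array([ 0.5749611 , -0.05276799]), 99, np.float64(0.0006904589719492104))
up (array([ 0.57430358, -0.05429301]), 129, np.float64(0.0008743040017773843))
```

View pics/s4.png

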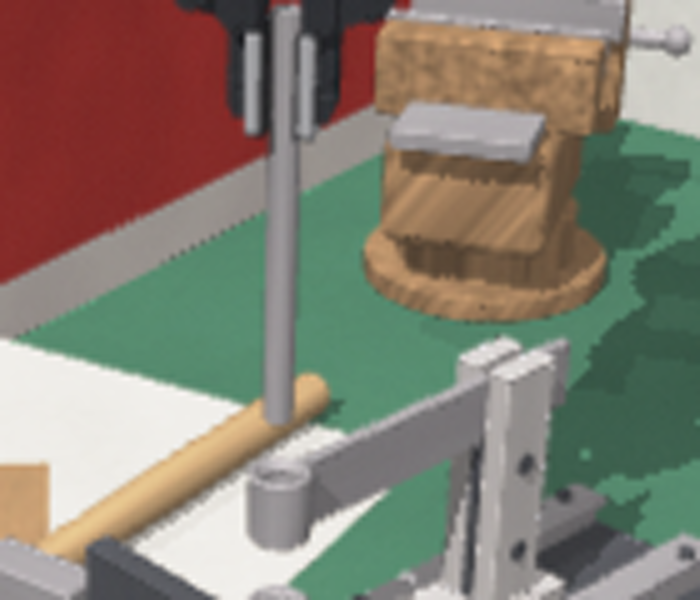

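The side view shows the pin foot at (279,418) in the crop, directly above the mouth centre at about (280,475), with about 18 mm of gap. I'll check the lateral alignment with sub-pixel edges.

```bash
python3 - <<'E'
from m import *
c={k:v for k,v in np.load('side2.npz').items()}; g=cv2.cvtColor(c['color'],cv2.COLOR_BGR2GRAY).astype(int); d=c['depth']
# silhouettes by depth jump
for v in list(range(150,194,6))+[205,207,209,211,213,215,217]:
    row=d[v,322:350]; print(v,' '.join(f'{x*1000:.0f}' for x in row))
for p in([.575,-.0526,.24],[.575,-.0526,.168],[.575,-.0526,.145],[.5736,-.0534,.145],[.5736,-.0534,.13]): print(p,proj(c,p))
print(g[196:206,326:348])
E
```

```text
150 3242 3262 3278 3279 3292 3276 3319 3322 3340 3346 3348 802 795 797 794 793 797 797 1471 1469 1467 1465 1473 1465 1467 1472 1474 1477
156 3301 3308 3304 1427 1429 1430 1432 1431 1436 1430 1431 805 801 802 802 801 804 807 1431 1433 1431 1430 1425 1433 1431 1427 1432 1430
162 1394 1392 1393 1391 1386 1397 1391 1392 1389 1386 1391 809 806 809 810 806 810 1385 1390 1390 1389 1384 1391 1393 1392 1391 1391 1391
168 1347 1350 1355 1350 1351 1355 1354 1350 1351 1350 1354 815 814 813 813 815 817 1350 1355 1351 1353 1346 1351 1356 1352 1351 1354 1350
174 1320 1314 1319 1315 1316 1314 1314 1317 1318 1319 1315 823 823 820 822 822 824 1320 1316 1316 1315 1316 1319 1317 1319 1316 1317 1317
180 1278 1281 1286 1282 1283 1282 1278 1283 1288 1284 1280 831 827 828 830 825 831 1281 1285 1284 1286 1279 1285 1288 1279 1287 1281 1283
186 1250 1246 1254 1249 1253 1252 1251 1250 1252 1250 1250 837 835 835 835 836 839 1192 1190 1195 1195 1197 1203 1249 1248 1250 1249 1252
192 1217 1218 1216 1216 1217 1169 1166 1163 1162 1163 847 843 840 843 842 843 847 1178 1187 1186 1194 1198 1219 1221 1217 1216 1217 1216
[... 1553 characters left out ...]
3 173 224 228 228 227 228 228
  232 231 216 185]
 [165 156 149 136 126 113 106 105 123 168 174 224 228 228 228 225 232 232
  199 181 175 172]
 [152 142 130 111 106 101 124 155 165 220 226 227 227 225 224 196 189 180
  174 170 148 120]
 [137 124 107 104 105 126 156 170 202 208 209 217 219 201 194 176 173 169
  146 121 117 107]
 [118 106 100 123 155 163 175 184 194 201 207 208 201 187 173 152 144 122
  106 116 117 117]
 [106 105 123 151 165 151 164 173 185 193 198 198 197 191 182 160 122 117
  118 116 117 115]
 [124 152 171 170 167 140 151 145 135 143 133 154 165 176 169 175 121 113
  115 115 116 115]
 [151 171 223 209 181 156 125 116 134 145 152 150 147 149 158 160 115 101
  113 115 117 116]]
```

Emit:
{"name": "play_rows", "arguments": {"increments": [0, -0.1, -0.6, 0, 0, -0.1, -1.2, 0, 0, -0.1, -1.7, 0, 0, -0.1, -2.0, 0, 0, -0.1, -2.3, 0, 0, -0.1, -2.5, 0, 0, -0.1, -2.5, 0]}}

```text
time: 10.73
ee_pos: [0.5735, -0.0508, 0.2668]
tcp_rot: [0.537, 0.844, -0.0, -0.0]
wrist_force: [0.8, 0.3, -1.4]
width: 0.0107
grasp_force: 39.3
```

Emit:
{"name": "play_rows", "arguments": {"increments": [0, 0, -0.2, 0, 0, 0, -0.4, 0, 0, 0, -0.6, 0, 0, 0, -0.8, 0, 0, 0, -0.8, 0, 0, 0, -0.8, 0]}}

```text
time: 11.23
ee_pos: [0.5736, -0.0507, 0.2592]
tcp_rot: [0.537, 0.844, -0.0, -0.0]
wrist_force: [0.2, -0.1, -2.4]
width: 0.0106
grasp_force: 39.3
```

Emit:
{"name": "play_rows", "arguments": {"increments": [0, 0, -0.3, 0, 0, 0, -0.6, 0, 0, 0, -0.9, 0, 0, 0, -1.2, 0, 0, 0, -1.4, 0, 0, 0, -1.4, 0, 0, 0, -1.4, 0]}}

```text
time: 11.82
ee_pos: [0.5736, -0.0507, 0.2451]
tcp_rot: [0.537, 0.844, -0.0, -0.0]
wrist_force: [-0.1, 0.2, -1.3]
width: 0.0109
grasp_force: 39.3
```

```bash
python3 - <<'E'
from m import *
c=cam('side'); P=cloud(c); print(sensors.observe()['ee_pos'],sensors.observe()['torque'])
for z in(.15,.18,.21): print('pin',circ(P,np.array([.575,-.054]),.006,z,z+.03))
im=c['color'][130:250,280:420]; cv2.imwrite('pics/s5.png',cv2.resize(im,None,fx=5,fy=5,interpolation=cv2.INTER_CUBIC))
E
```

```text
[ 0.57370965 -0.05074112  0.24531917] [ 0.03509    -0.01476465 -0.00777593]
pin (array([ 0.57483813, -0.05437384]), 81, np.float64(0.000861849019549936))
pin (array([ 0.57468555, -0.05447822]), 99, np.float64(0.0007280039348864593))
pin (array([ 0.57460217, -0.05468645]), 89, np.float64(0.0009826198225672982))
```

View pics/s5.png

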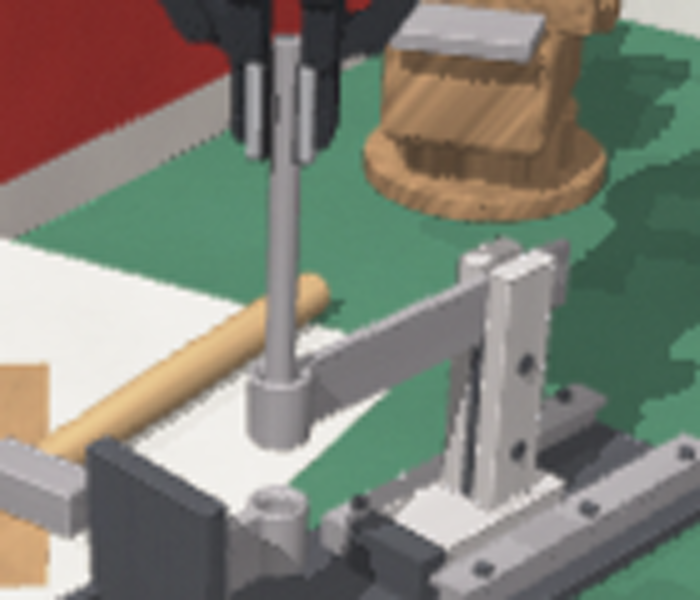

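The pin is inside the upper mouth at (280,378), centred, with no contact force. I'll continue towards the lower barrel.

Emit:
{"name": "play_rows", "arguments": {"increments": [0, 0, -0.6, 0, 0, 0, -1.2, 0, 0, 0, -1.8, 0, 0, 0, -2.4, 0, 0, 0, -3.0, 0, 0, 0, -3.3, 0, 0, 0, -3.3, 0]}}

```text
time: 12.45
ee_pos: [0.5732, -0.0507, 0.2113]
tcp_rot: [0.537, 0.844, -0.0, -0.001]
wrist_force: [0.2, 0.3, -0.6]
width: 0.011
grasp_force: 39.3
```

Emit:
{"name": "play_rows", "arguments": {"increments": [0, 0, -0.2, 0, 0, 0, -0.4, 0, 0, 0, -0.6, 0, 0, 0, -0.8, 0, 0, 0, -1, 0, 0, 0, -1.2, 0, 0, 0, -1.2, 0]}}

```text
time: 13.03
ee_pos: [0.5735, -0.0507, 0.1999]
tcp_rot: [0.537, 0.844, -0.0, -0.0]
wrist_force: [-0.2, 0.0, -1.4]
width: 0.011
grasp_force: 39.3
```

Foot is at about 75 mm, past the lower countersink, and there is still no contact.

Emit:
{"name": "play_rows", "arguments": {"increments": [0, 0, -0.4, 0, 0, 0, -0.8, 0, 0, 0, -1.2, 0, 0, 0, -1.6, 0, 0, 0, -2, 0, 0, 0, -2, 0]}}

```text
time: 13.53
ee_pos: [0.5732, -0.0507, 0.1793]
tcp_rot: [0.537, 0.844, -0.0, -0.001]
wrist_force: [-0.7, 0.1, -0.8]
width: 0.011
grasp_force: 39.3
```

Emit:
{"name": "play_rows", "arguments": {"increments": [0, 0, -0.4, 0, 0, 0, -0.7, 0, 0, 0, -1, 0, 0, 0, -1, 0, 0, 0, -1, 0]}}

```text
time: 13.95
ee_pos: [0.5736, -0.0507, 0.1701]
tcp_rot: [0.537, 0.844, -0.0, -0.0]
wrist_force: [0.4, 0.2, -1.0]
width: 0.0107
grasp_force: 39.3
```

```bash
python3 - <<'E'
from m import *
c=cam('side'); P=cloud(c); s=sensors.observe(); print(s['ee_pos'],s['torque'],s['wrist_force'])
for z in(.148,.17): print('pin',circ(P,np.array([.575,-.0545]),.006,z,z+.025))
q=P[(np.hypot(P[...,0]-.5745,P[...,1]+.054)<.010)&(P[...,2]<.23)&(P[...,2]>.15)]; print('pin top z',np.percentile(q[:,2],[97,99,100]))
q=P[(np.hypot(P[...,0]-.5745,P[...,1]+.054)<.009)&(P[...,2]<.054)]; print('below', np.sort(q[:,2])[::5])
o=np.array([.573,-.052]);q=P[(P[...,2]>.138)&(P[...,2]<.149)&(abs(P[...,0]-.56)<.06)&(P[...,1]<-.02)&(P[...,1]>-.27)][:,:2]-o
print(np.percentile(q@fy,[0,1,99,100]))
im=c['color'][150:270,280:420]; cv2.imwrite('pics/s6.png',cv2.resize(im,None,fx=5,fy=5,interpolation=cv2.INTER_CUBIC))
E
```

```text
[ 0.57367418 -0.05073732  0.17030475] [ 0.01984955 -0.02331582  0.0185181 ] [-0.40198626  0.66549219 -1.87769186]
pin (array([ 0.57472873, -0.05403556]), 69, np.float64(0.0013991463172167685))
pin (array([ 0.57440959, -0.0542917 ]), 73, np.float64(0.0017828128396202467))
pin top z [0.22051293 0.22593633 0.22908258]
below [0.00811759 0.00914609 0.009474   0.00973552 0.00996357 0.01076485
 0.01141507 0.04897708 0.05108137]
[-0.17544896 -0.17363176  0.01118794  0.01186882]
```

View pics/s6.png

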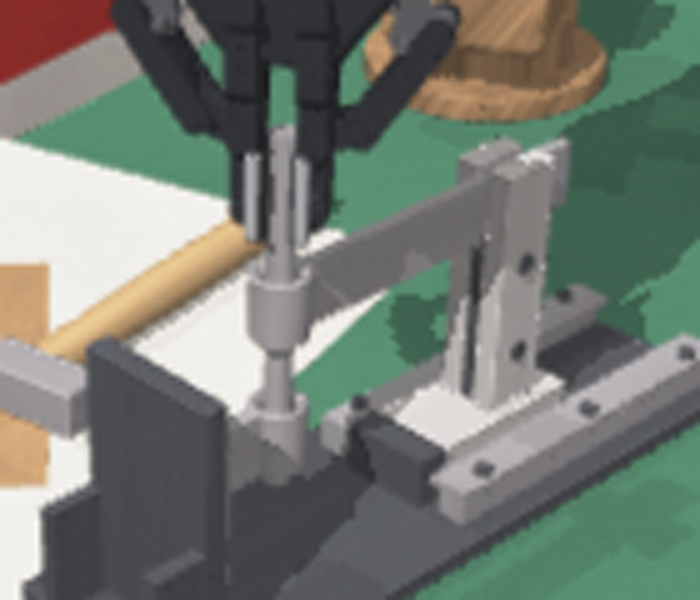

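The pin runs through the upper barrel (278,290) and enters the lower one (278,405). Its top at (283,130) is at about z = 205 mm, so the foot is about 10 mm below the lower barrel. Contact force is near zero and the carriage is still home.

```bash
python3 -c "
from workcell import robot; print(robot.finish_job())"
```

```text
the job is handed in; nothing more can be done
None
```

I handed the job in at about 14 s of the 59 s limit: the carriage is home, and the long pin is threaded through both barrels and held upright by the gripper, with its foot about 10 mm below the lower barrel (worked out from the grip height and the pin's visible top).

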